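Close the clip-lid food container

TASK

Put the blue lid on the clear food container so that it sits fully home on the rim, then fold all four orange clip flaps down, one by one, until each hangs flat against the container's side. Let go, and leave the other things on the worktop where they stand.

Things in the scene. Friction and masses are not known exactly. Their poses are not given: they have to be found in the camera images.
- container: Clear plastic food container with a grey rim, open on top, a steel pot inside; on non-slip feet, does not move. Origin: centre of its underside, on the worktop; z up. Walls 90 mm along x, 110 mm along y (outside), 3 mm thick. A catch ledge at the middle of each wall, 61 mm up, stands out to 49 mm (x sides) or 59 mm (y sides) from the centre: folded flaps rest on it.
- container_mouth (a point): Centre of the container's opening, level with the top of its rim, 80 mm up; axes as the container's. Opening 84 x 104 mm (x, y), rim outside 96 x 116 mm. With the lid home, the lid's origin lies 8 mm straight below this point, its x and y along the container's (the lid is symmetric: it may also be turned half round).
- lid: Loose blue lid, about 300 g, lying flat, right way up. Origin: centre of the underside of its plug; z up. From below: plug 73 x 93 mm (x, y) for z 0 to 4 mm, 81 x 101 mm for z 4 to 8 mm (1.5 mm play a side in the opening); plate 100 x 120 mm for z 8 to 14 mm, whose underside rests on the rim. Four orange clip flaps hinged to its edges stand out sideways, slanting up.
- lid_grip (a point): Middle of the top of the lid's grip bar, 36 mm above the lid's origin. The bar is 14 mm thick (along the lid's x), 60 mm long (along y) and rises 22 mm above the plate.
- flap_far (a joint): Orange clip flap hinged on the lid's own +x edge; hinge line along the edge through (0.052, 0, 0.011) m in the lid frame. Flap 44 mm wide along the edge, 5 mm thick (centred on the hinge line), from 4 to 34 mm from the hinge. rad: 0 = level, straight out; negative = slanting up; about 1.55 = straight down, home on the ledge. Friction (0.025 N m) keeps it as left; no spring.
- flap_far_tip (a point): Middle of the free end of the flap on the lid's +x edge, 34 mm from its hinge.
- flap_near (a joint): Orange clip flap hinged on the lid's own -x edge; hinge line along the edge through (-0.052, 0, 0.011) m in the lid frame. Flap 44 mm wide along the edge, 5 mm thick (centred on the hinge line), from 4 to 34 mm from the hinge. rad: 0 = level, straight out; negative = slanting up; about 1.55 = straight down, home on the ledge. Friction (0.025 N m) keeps it as left; no spring.
- flap_near_tip (a point): Middle of the free end of the flap on the lid's -x edge, 34 mm from its hinge.
- flap_left (a joint): Orange clip flap hinged on the lid's own +y edge; hinge line along the edge through (0, 0.062, 0.011) m in the lid frame. Flap 38 mm wide along the edge, 5 mm thick (centred on the hinge line), from 4 to 34 mm from the hinge. rad: 0 = level, straight out; negative = slanting up; about 1.55 = straight down, home on the ledge. Friction (0.025 N m) keeps it as left; no spring.
- flap_left_tip (a point): Middle of the free end of the flap on the lid's +y edge, 34 mm from its hinge.
- flap_right (a joint): Orange clip flap hinged on the lid's own -y edge; hinge line along the edge through (0, -0.062, 0.011) m in the lid frame. Flap 38 mm wide along the edge, 5 mm thick (centred on the hinge line), from 4 to 34 mm from the hinge. rad: 0 = level, straight out; negative = slanting up; about 1.55 = straight down, home on the ledge. Friction (0.025 N m) keeps it as left; no spring.
- flap_right_tip (a point): Middle of the free end of the flap on the lid's -y edge, 34 mm from its hinge.
- cabinet_corner (a point): Lower front right corner of the fixed wall cabinet that hangs over the back of the worktop: the cabinet lies beyond it (+x), to its left (+y, 0.58 m wide) and above it. Its door knob stands out about 35 mm further to the front. The wrist must pass in front of it or to its right.
- steel_mug: Open brushed-steel beaker, 74 mm diameter, 96 mm tall; a loose bystander, to be left standing where it is. Origin: centre of its underside.
- spice_jar: Spice jar with red cap, 45 mm diameter, 106 mm tall; a loose bystander, to be left standing where it is. Origin: centre of its underside.
- glass_jar: Empty clear jar with a dark screw cap, 60 mm diameter, 80 mm tall; a loose bystander, to be left standing where it is. Origin: centre of its underside.
- food_tin: Closed food tin with a coloured label, 75 mm diameter, 58 mm tall; a loose bystander, to be left standing where it is. Origin: centre of its underside.

How it is judged:
On the way:
1. the lid sits fully home on the container, with the flaps not yet folded down (z of lid in the frame of container between 0.068 and 0.0755 m and x of lid in the frame of container between -0.005 and 0.005 m and y of lid in the frame of container between -0.005 and 0.005 m and angle between the z axis of lid and the z axis of container, either way round below 0.05 rad and angle between the x axis of lid and the x axis of container, either way round below 0.08 rad and value of joint each of flap_far, flap_near, flap_left, flap_right below 1 rad), for 0.2 s.
At the end, for the whole second after the job is handed in: Lid fully home on the rim (within 5 mm sideways, under 3.5 mm proud, level and square, either way round) and still; all four flaps at 1.35 rad or more (within about 12 degrees of straight down); no bystander pushed over 40 mm or tipped on the way (z of lid in the frame of container between 0.068 and 0.0755 m and x of lid in the frame of container between -0.005 and 0.005 m and y of lid in the frame of container between -0.005 and 0.005 m and angle between the z axis of lid and the z axis of container, either way round below 0.05 rad and angle between the x axis of lid and the x axis of container, either way round below 0.08 rad and value of joint each of flap_far, flap_near, flap_left, flap_right above 1.35 rad and linear speed of lid below 0.02 m/s); the robot touches nothing.
It fails at once if the steel mug is pushed more than 40 mm away or tipped over (distance of steel_mug from where it was at the start of the episode above 0.04 m or angle between steel_mug's own z axis and vertical above 0.5 rad).
It fails at once if the spice jar is pushed more than 40 mm away or tipped over (distance of spice_jar from where it was at the start of the episode above 0.04 m or angle between spice_jar's own z axis and vertical above 0.5 rad).
It fails at once if the glass jar is pushed more than 40 mm away or tipped over (distance of glass_jar from where it was at the start of the episode above 0.04 m or angle between glass_jar's own z axis and vertical above 0.5 rad).
It fails at once if the food tin is pushed more than 40 mm away or tipped over (distance of food_tin from where it was at the start of the episode above 0.04 m or angle between food_tin's own z axis and vertical above 0.5 rad).
It also fails if it takes over 70 s, if anything falls off the work surface, if the arm or the gripper's body presses on something with over 40 N, if the wrist force passes 120 N, or if a joint passes its speed limit or range.

ROBOT

A 7-joint arm with a two-finger parallel gripper is mounted at the origin on a cart in front of the work surface, level with it; the furniture and walls round the work are solid. World frame = base frame: x ahead of the robot, y to its left, z up, the work surface at z = 0. Lengths are in m, angles in rad, forces in N, time in s.
With the tool pointing down it reaches from about 0.4 to 0.9 m from the base axis. Payload 5.5 kg.
Tool frame: the origin (TCP) lies on the centre line of the jaws, within the pads' length; the fingertips stand 8 mm ahead of it and the grasp point (between the pads) lies 11 mm behind it (r.tip_extent is the distance from the TCP to the fingertips, in m); z points along the fingers, y is the line along which they close (so a half turn about z gives the same grasp; the last joint's range is limited). The gripper opens to 92 mm and grips with 3 to 60 N. Pads are 19 mm wide; open, the fingers measure 130 mm over their backs; the gripper's body (75 mm by 190 mm) begins 47 mm behind the grasp point.
Start: joints at [-1.015, 0.501, -0.427, 1.55, 0.221, 1.138, -0.21], TCP at [0.188, 0.622, 0.235] pointing down, gripper open.
Joint ranges: [-2.88, 2.88], [-0.31, 2.03], [-1.54, 1.56], [0.2, 2.42], [-1.41, 4.55], [0.19, 2.02], [-2.57, 2.57]. Speed limits (rad/s): [2.57, 2.57, 3.14, 3.14, 3.14, 3.14, 3.14].

INTERFACE

Orientations are given as [roll, pitch, yaw] about the fixed x, y, z axes, in that order (R = Rz(yaw) Ry(pitch) Rx(roll)).
In Python, from bench import r, vision, probe_bus gives the robot as it stands (r), with the cameras (vision) and the readings (probe_bus).
- The arm moves only by the tool step_hand, called after "Emit:" as name(argument=value, ...) on one line, values as JSON. Schema: {"type":"object","properties":{"offsets":{"type":"string"},"finger_gap":{"type":"number"},"clamp_n":{"type":"number"},"only":{"type":"string"},"quiet":{"type":"boolean"},"lines":{"type":"string"}},"required":["offsets"],"additionalProperties":false}. offsets is a string of 1 to 10 rows, one to a line, with the numbers parted by commas; each row has 6 numbers: dx, dy, dz in fractions of the full range, 1 being 0.8 m, then a rotation vector rx, ry, rz in a scale on which 1.0 is 2 pi rad; each row shifts and turns the commanded pose from where the row before left it, along the tool's axes as they then stand; what a row does not reach is not made up. A row lasts 1/10 s, in which the tool goes at most 0.05 m and 0.15 rad, less where a joint would pass 70% of its speed; a pose out of reach is approached as far as the arm can. finger_gap is the opening from 0.0 (shut) to 1.0 (fully open), set as the call begins (left out keeps the last). The fingers move at their own pace and stop on an object; clamp_n is the grip in N (left out, the last holds). Time passes only in rows, so rows that do not move let the fingers close. The tool returns the time, the measured TCP pose, the force, the opening and the grip force at its end. only (a regular expression) keeps the lines of the reply that match it, lines (a string "A,B") keeps lines A to B, and quiet returns only ok. No shift or turn number may pass 1 either way. Input that does not fit is refused with a message, and nothing moves.
- probe_bus.sense(): the state, without advancing time (a new reading comes with each control period).
- vision.capture(name): name is "scene" or "top"; returns a dict with "color" (400x640x3 uint8, red, green, blue), "depth" (400x640 float32, m along the optical axis (not along the pixel's ray), 0 where there is no reading), "intrinsics" (3x3 intrinsics, pixels), "R" (3x3) and "t" (3): a world point X has camera coordinates R X + t. Camera axes: x right, y down, z forward; pixel columns grow to the right and rows downward; lengths in m; the calibration is good to about 2 mm. A picture is of the moment at which its call begins.
- r.finish_job(): hands the job in; it is judged then, once.
The state is a dict: "t": time; "qpos": joint angles; "joint_velocities": joint speeds; "joint_torque": joint torques, N m; "position": TCP position; "tcp_rot": TCP orientation; "wrist_force": force on the tool from outside, world axes, zero at the start; "moment": the same for the moment, N m; "grip_width": opening from 0.0 (shut) to 1.0 (fully open); "grip_force": force on a finger pad.
Only numpy, scipy, OpenCV 4.12 (cv2) and the standard library are available. Lean on these libraries where they do the work, as an engineer would, in place of code of your own. Each camera call takes 0.05 s, during which the arm holds its last target. There are 200 camera calls.

## Working session

There is one attempt and no reset: what is moved stays moved. The work goes in short steps, Python scripts to look and compute and a tool call to move; the robot and the scene stay as the last step left them, time stands still between calls to the robot, and variables do not carry over. Pictures are saved under pics/ and viewed, at most 10 in all, crops included, and the job is handed in when it is done.

```bash
ls; mkdir -p pics
```

Run:
```python
from bench import r, vision, probe_bus
import cv2,numpy as np
for n in("scene","top"):
    c=vision.capture(n); np.savez(f"{n}0.npz",**c); cv2.imwrite(f"pics/{n}0.png",c["color"][:,:,::-1])
    print(n,c["intrinsics"].tolist(),(-c["R"].T@c["t"]).round(3),c["R"].round(3).tolist())
print(probe_bus.sense())
```

```text
bench.py
pics
scene [[496.03716893872735, 0.0, 321.21397701203983], [0.0, 496.03716893872735, 193.41886459564878], [0.0, 0.0, 1.0]] [-0.666 -0.56   0.867] [[0.439, -0.898, -0.025], [-0.387, -0.164, -0.907], [0.811, 0.408, -0.42]]
top [[400.41905256486575, 0.0, 311.0370321968008], [0.0, 400.41905256486575, 198.3046862140253], [0.0, 0.0, 1.0]] [0.425 0.035 1.448] [[0.015, -1.0, 0.017], [-0.998, -0.016, -0.066], [0.066, -0.016, -0.998]]
{'t': 0.1, 'qpos': array([-1.01480575,  0.50176712, -0.42677979,  1.55132548,  0.22078911,
        1.13833066, -0.21033562]), 'joint_velocities': array([ 0.00113021, -0.00232195, -0.0006659 , -0.00474734, -0.00030422,
       -0.00023063,  0.00062961]), 'joint_torque': array([-1.10194978e-02, -5.67871034e+01, -5.83804786e+00, -2.79914761e+01,
       -6.89107273e-02,  2.41177896e-02,  3.41807777e-05]), 'position': array([0.18748023, 0.62172713, 0.23377977]), 'tcp_rot': array([-3.13981117e+00, -5.71473511e-05,  2.84878190e+00]), 'wrist_force': array([-0.60343031,  0.01124658,  0.94141675]), 'moment': array([0.01814587, 0.01223173, 0.05390105]), 'grip_force': 0.0, 'grip_width': 1.0028477151516868}
```

View pics/scene0.png

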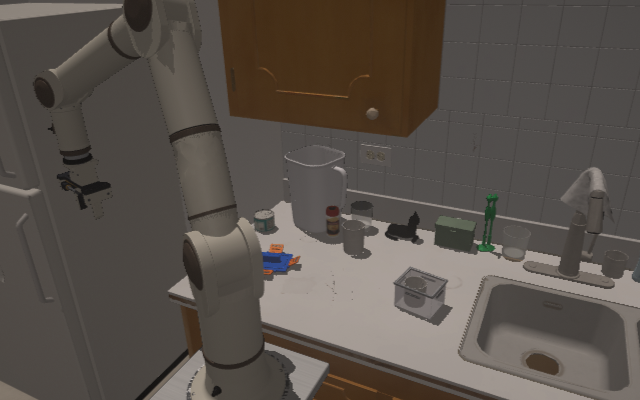

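View pics/top0.png

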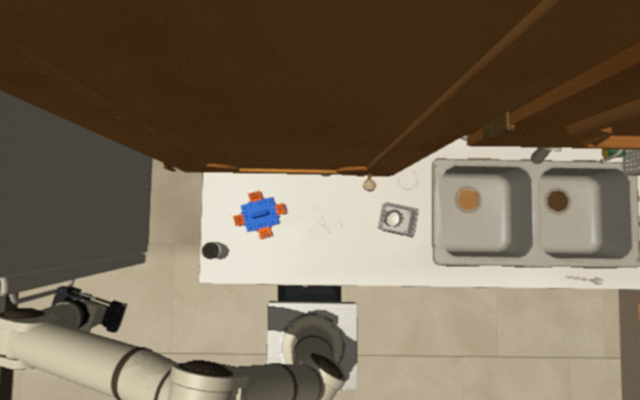

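The scene view shows the lid at about (272,262), the container at (420,292), and tin, spice jar, mug and glass jar at (264,220), (333,220), (353,237) and (361,215). The top view shows the lid at (262,214), the container at (398,218) and a dark cylinder at (214,250). Next I'll measure them.

Create h.py:
```python
import cv2,numpy as np
def ray(c,u,v):
    d=c["R"].T@np.linalg.solve(c["intrinsics"],[u,v,1.]);o=-c["R"].T@c["t"];return o,d
def onz(c,u,v,z):
    o,d=ray(c,u,v);return o+d*(z-o[2])/d[2]
def cloud(c):
    v,u=np.mgrid[:400,:640];d=c["depth"];K=c["intrinsics"]
    P=np.stack([(u-K[0,2])/K[0,0]*d,(v-K[1,2])/K[1,1]*d,d],-1)
    P=(P-c["t"])@c["R"];P[d==0]=np.nan;return P
def rot(v): return cv2.Rodrigues(np.array(v,float))[0]
```

Run:
```python
from h import *
T=dict(np.load("top0.npz"));S=dict(np.load("scene0.npz"))
for n,c in(("top",T),("scene",S)):
    P=cloud(c);h=cv2.cvtColor(c["color"],cv2.COLOR_RGB2HSV)
    bl=(h[...,0]>100)&(h[...,0]<130)&(h[...,1]>150)&(h[...,2]>50)
    q=P[bl];print(n,"blue",bl.sum(),np.nanmedian(q,0).round(3),np.nanpercentile(q[:,2],[2,10,50,90,98]).round(3))
    if n=="top":
        m=bl.astype(np.uint8)
        cs,_=cv2.findContours(m,0,1);k=max(cs,key=cv2.contourArea);rc=cv2.minAreaRect(k);print(rc)
        bx=np.array([onz(c,u,v,.014)[:2] for u,v in cv2.boxPoints(rc)]);print(bx.round(4).tolist(),bx.mean(0))
        orr=((h[...,0]>3)&(h[...,0]<18)&(h[...,1]>150)&(h[...,2]>120)).astype(np.uint8);orr[:185]=0
        orr[:,:220]=0;orr[:,300:]=0
        nn,l,st,ce=cv2.connectedComponentsWithStats(orr)
        for i in range(1,nn):
            if st[i,4]>15: print("flap",ce[i].round(1),st[i,4],np.nanmedian(P[l==i],0).round(3),onz(c,*ce[i],.03)[:2].round(4))
    # above-table clusters
    ok=(P[...,2]>.012)&(P[...,2]<.16)&(P[...,0]>.25)&(P[...,0]<.95)&(P[...,1]<.55)&(P[...,1]>-.4)
    nn,l,st,ce=cv2.connectedComponentsWithStats(ok.astype(np.uint8))
    for i in range(1,nn):
        if st[i,4]>25:
            q=P[l==i];print(n,ce[i].round(0),st[i,4],"lo",np.percentile(q,2,axis=0).round(3),"hi",np.percentile(q,98,axis=0).round(3),"col",c["color"][l==i].mean(0).round())
    print("table z",np.nanmedian(P[(P[...,2]<.012)&(P[...,2]>-.012)][:,2]))
def up(n,c,u0,u1,v0,v1,s): cv2.imwrite(n,cv2.resize(c["color"][v0:v1,u0:u1,::-1],None,fx=s,fy=s,interpolation=cv2.INTER_CUBIC))
a=cv2.resize(T["color"][170:270,190:440,::-1],(800,320),interpolation=cv2.INTER_CUBIC)
b=cv2.resize(S["color"][180:320,230:470,::-1],(480,280),interpolation=cv2.INTER_CUBIC)
b=cv2.copyMakeBorder(b,0,0,0,320,0);cv2.imwrite("pics/z1.png",np.vstack([a,b]))
```

```text
top blue 818 [0.46  0.195 0.015] [0.008 0.01  0.015 0.021 0.038]
((259.9622497558594, 213.86793518066406), (26.922666549682617, 32.96653366088867), 74.05460357666016)
[[0.4901, 0.2647], [0.5244, 0.1522], [0.4322, 0.1238], [0.3983, 0.2359]] [0.46125681 0.19414179]
flap [255.  195.9] 86 [0.525 0.213 0.022] [0.5242 0.2114]
flap [280.4 208.6] 76 [0.48  0.122 0.023] [0.4805 0.1206]
flap [238.5 219.7] 73 [0.438 0.268 0.021] [0.439  0.2676]
flap [264.4 232.3] 100 [0.397 0.177 0.018] [0.396  0.1753]
top [259. 214.] 1138 lo [0.386 0.114 0.012] hi [0.534 0.277 0.037] col [112. 107. 143.]
top [399. 218.] 592 lo [ 0.399 -0.351  0.013] hi [ 0.502 -0.23   0.084] col [136. 131. 122.]
top [212. 250.] 288 lo [0.308 0.325 0.021] hi [0.36  0.378 0.086] col [76. 72. 64.]
table z 0.0003752402064731217
scene blue 294 [0.459 0.168 0.014] [0.01  0.012 0.014 0.033 0.037]
scene [377. 207.] 10382 lo [ 0.62  -0.378  0.016] hi [0.905 0.519 0.156] col [82. 78. 74.]
scene [264. 219.] 386 lo [0.622 0.305 0.013] hi [0.697 0.375 0.059] col [94. 91. 86.]
scene [277. 259.] 628 lo [0.388 0.109 0.012] hi [0.54  0.232 0.036] col [84. 75. 97.]
scene [420. 291.] 1855 lo [ 0.398 -0.352  0.015] hi [ 0.504 -0.233  0.081] col [101.  95.  93.]
table z -0.00015589173313894608
```

View pics/z1.png

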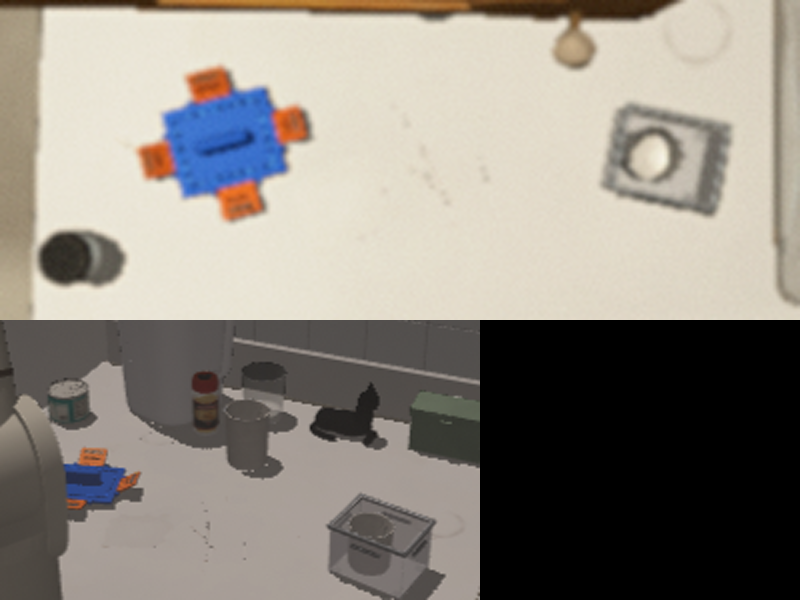

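Top-view check: the lid is centred near (0.460,0.194) with yaw about 0.28, its size matches and opposite flaps agree. The crop shows the dark-capped jar at (0.335,0.35) and the container near (0.45,-0.29). Next: the exact container pose, the cabinet corner and the mug.

Run:
```python
from h import *
T=dict(np.load("top0.npz"));S=dict(np.load("scene0.npz"))
for n,c in(("top",T),("scene",S)):
    P=cloud(c)
    m=(P[...,2]>.07)&(P[...,2]<.09)&(abs(P[...,0]-.45)<.075)&(abs(P[...,1]+.29)<.08)
    v,u=np.nonzero(m);q=np.array([onz(c,a,b,.08)[:2] for a,b in zip(u,v)])
    rc=cv2.minAreaRect((q*1000).astype(np.float32));print(n,len(q),rc,np.nanmedian(P[m][:,2]),q.mean(0))
    # blue plate rect per camera, bar
    h=cv2.cvtColor(c["color"],cv2.COLOR_RGB2HSV)
    # bar top
    b=(P[...,2]>.030)&(P[...,2]<.045)&(abs(P[...,0]-.46)<.03)&(abs(P[...,1]-.194)<.04)&(h[...,0]>95)&(h[...,0]<135)
    v,u=np.nonzero(b);q=np.array([onz(c,a,e,.036)[:2] for a,e in zip(u,v)])
    if len(q)>4: print("bar",len(q),q.mean(0),cv2.minAreaRect((q*1000).astype(np.float32)))
def tri(a,b):
    (o1,d1),(o2,d2)=ray(T,*a),ray(S,*b)
    s=np.linalg.lstsq(np.stack([d1,-d2],1),o2-o1,rcond=None)[0];p,q=o1+s[0]*d1,o2+s[1]*d2
    return ((p+q)/2).round(3),np.linalg.norm(p-q).round(3)
print("corner",tri((388,174),(407,137)),"knob",tri((369,184),(372,114)))
for nm,u,v in(("mug base",353,250),("spice",333,233),("glass?",361,229)): print(nm,onz(S,u,v,0).round(3))
a=cv2.resize(T["color"][195:245,365:430,::-1],None,fx=6,fy=6,interpolation=cv2.INTER_CUBIC)
b=cv2.resize(S["color"][262:322,385:455,::-1],None,fx=5,fy=5,interpolation=cv2.INTER_CUBIC)
cv2.imwrite("pics/z2.png",np.hstack([a,b]))
```

```text
top 243 ((450.339111328125, -291.166259765625), (115.82633972167969, 95.90545654296875), 78.8304443359375) 0.07884080217639408 [ 0.45124903 -0.29239901]
bar 65 [0.46019493 0.19403257] ((460.0278015136719, 194.14566040039062), (13.601995468139648, 57.80067443847656), 16.2297420501709)
scene 417 ((446.1351623535156, -292.2314453125), (117.49867248535156, 107.17005920410156), 78.8338623046875) 0.07761745936010228 [ 0.44845931 -0.29210814]
bar 58 [0.45770869 0.18863901] ((455.67230224609375, 187.86407470703125), (23.5926570892334, 53.12287521362305), 23.819860458374023)
corner (array([ 0.562, -0.189,  0.439]), np.float64(0.027)) knob (array([ 0.523, -0.116,  0.508]), np.float64(0.0))
mug base [ 0.647 -0.012  0.   ]
spice [0.725 0.097 0.   ]
glass? [0.792 0.017 0.   ]
```

View pics/z2.png

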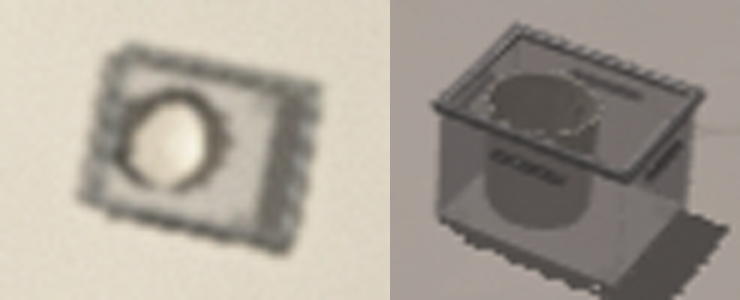

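Add to h.py:
```python
from scipy.spatial.transform import Rotation as Ro
def to(p,yaw,s):
    """tool-axes shift, rotation vector (tool axes) from sensed pose to p, tool down at yaw"""
    R=Ro.from_euler("xyz",s["tcp_rot"]);G=Ro.from_euler("xyz",[np.pi,0,yaw])
    return R.inv().apply(np.array(p)-s["position"]).round(4),(R.inv()*G).as_rotvec().round(3)
L=np.array([.460,.194,0]);LY=.281; C=np.array([.4503,-.2912,0]);CY=-.195
def inC(x,y,z): return C+Ro.from_euler("z",CY).apply([x,y,z])
```

```bash
python3 -c "
from h import *;from bench import r, vision, probe_bus
print(to([.46,.194,.234],LY+np.pi/2,probe_bus.sense()))"
```

```text
(array([-3.844e-01, -3.309e-01,  3.000e-04]), array([-0.002,  0.001,  0.997]))
```

Careful with the scale: shifts go in shares of 0.8 m and turns go in shares of 2 pi rad. That gives: -0.03 m / 0.8 = -0.0375, -0.026 m / 0.8 = -0.0325.

Emit:
step_hand(offsets="-0.0375,-0.0325,0,0,0,0\n-0.0375,-0.0325,0,0,0,0\n-0.0375,-0.0325,0,0,0,0\n-0.0375,-0.0325,0,0,0,0\n-0.0375,-0.0325,0,0,0,0\n-0.0375,-0.0325,0,0,0,0", finger_gap=0.42)

```text
t: 0.7
position: [0.3154, 0.4193, 0.2344]
tcp_rot: [-3.141, -0.0, 2.849]
wrist_force: [0.6, 1.3, -0.6]
grip_width: 0.53
grip_force: 0.0
```

Emit:
step_hand(offsets="-0.0375,-0.0325,0,0,0,0\n-0.0375,-0.0325,0,0,0,0\n-0.0375,-0.0325,0,0,0,0\n-0.0375,-0.0325,0,0,0,0\n-0.0375,-0.0325,0,0,0,0\n-0.0375,-0.0325,0,0,0,0")

```text
t: 1.3
position: [0.4426, 0.2181, 0.2346]
tcp_rot: [-3.141, -0.0, 2.849]
wrist_force: [0.5, 0.2, -0.1]
grip_width: 0.42
grip_force: 0.0
```

Emit:
step_hand(offsets="0,0,0,0,0,0.0223\n0,0,0,0,0,0.0223\n0,0,0,0,0,0.0223\n0,0,0,0,0,0.0223\n0,0,0,0,0,0.0223\n0,0,0,0,0,0.0223\n0,0,0,0,0,0.0223\n0,0,0,0,0,0")

```text
t: 2.1
position: [0.4419, 0.2196, 0.2344]
tcp_rot: [-3.141, 0.0, 1.868]
wrist_force: [-0.5, -0.0, -0.6]
grip_width: 0.418
grip_force: 0.0
```

```bash
python3 -c "
from h import *;from bench import r, vision, probe_bus
s=probe_bus.sense();print(to([.46,.194,.10],LY+np.pi/2,s),s['qpos'])"
```

```text
(array([-0.0297,  0.0099,  0.1344]), array([-0.001,  0.   ,  0.016])) [-0.39999724  0.19488286 -0.13031744  1.94319757  0.02982973  1.00608749
 -0.24691562]
```

To row units: 0.03 m / 0.8 = 0.0375, 0.014 m / 0.8 = 0.0175, 0.016 rad / 6.2832 = 0.0025.

Emit:
step_hand(offsets="-0.0125,0.0038,0.0375,0,0,0.0025\n-0.0125,0.0038,0.0375,0,0,0\n-0.0125,0.005,0.0375,0,0,0\n0,0,0.0375,0,0,0\n0,0,0.0175,0,0,0\n0,0,0,0,0,0\n0,0,0,0,0,0")

```text
t: 2.8
position: [0.4603, 0.1939, 0.1008]
tcp_rot: [-3.141, -0.0, 1.855]
wrist_force: [-0.0, -0.2, 0.2]
grip_width: 0.421
grip_force: 0.0
```

Run:
```python
from h import *;from bench import r, vision, probe_bus
s=probe_bus.sense();print(to([.46,.194,.025],LY+np.pi/2,s))
c=vision.capture("scene");d=vision.capture("top")
a=cv2.resize(c["color"][200:290,235:335,::-1],(600,540),interpolation=cv2.INTER_CUBIC)
cv2.imwrite("pics/g1.png",a)
```

```text
(array([ 0.0002, -0.0002,  0.0758]), array([-0.   , -0.   ,  0.003]))
```

View pics/g1.png

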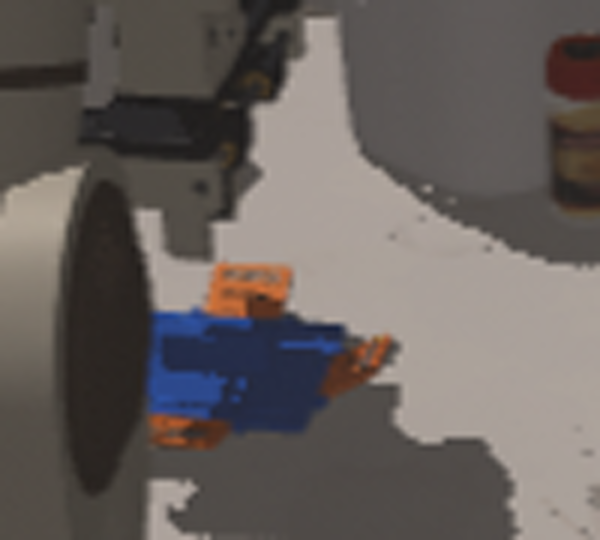

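The picture shows the finger over the lid, its tip at about (190,245), with the lid clear below it at (240,370). I'll descend, then grip.

To row units: 0.025 m / 0.8 = 0.0313, 0.015 m / 0.8 = 0.0188.

Emit:
step_hand(offsets="0,0,0.0313,0,0,0\n0,0,0.0313,0,0,0\n0,0,0.0188,0,0,0\n0,0,0.0131,0,0,0\n0,0,0,0,0,0")

```text
t: 3.4
position: [0.46, 0.1938, 0.0249]
tcp_rot: [-3.141, 0.0, 1.854]
wrist_force: [0.5, -0.5, 0.3]
grip_width: 0.418
grip_force: 0.0
```

Emit:
step_hand(offsets="0,0,0,0,0,0\n0,0,0,0,0,0\n0,0,0,0,0,0\n0,0,0,0,0,0\n0,0,0,0,0,0\n0,0,0,0,0,0", finger_gap=0, clamp_n=40)

```text
t: 4.0
position: [0.4613, 0.1942, 0.026]
tcp_rot: [3.14, -0.0, 1.853]
wrist_force: [-0.7, 0.3, 6.9]
grip_width: 0.148
grip_force: 40.0
```

To row units: -0.03 m / 0.8 = -0.0375, -0.02 m / 0.8 = -0.025.

Emit:
step_hand(offsets="0,0,-0.0125,0,0,0\n0,0,-0.025,0,0,0\n0,0,-0.0375,0,0,0\n0,0,-0.0375,0,0,0\n0,0,-0.0375,0,0,0\n0,0,-0.0188,0,0,0\n0,0,0,0,0,0\n0,0,0,0,0,0")

```text
t: 4.8
position: [0.4596, 0.1934, 0.1598]
tcp_rot: [-3.141, 0.0, 1.853]
wrist_force: [-0.2, 0.2, -3.0]
grip_width: 0.145
grip_force: 40.0
```

Run:
```python
from h import *;from bench import r, vision, probe_bus
s=probe_bus.sense();print(s['qpos'],s['wrist_force'])
print(to([.42,-.04,.16],CY+np.pi/2,s),to([*C[:2],.16],CY+np.pi/2,s))
c=vision.capture("top");P=cloud(c)
cv2.imwrite("pics/l1.png",cv2.resize(c["color"][150:290,190:430,::-1],(800,466),interpolation=cv2.INTER_CUBIC))
```

```text
[-0.35939978  0.29998716 -0.10833252  2.00235292  0.0427969   0.84230444
 -0.20945273] [-0.20271092  0.24950179 -2.98515168]
(array([-2.132e-01, -1.030e-01, -1.000e-04]), array([-0.001,  0.   ,  0.477])) (array([-0.4629, -0.1438,  0.    ]), array([-0.001,  0.   ,  0.477]))
```

View pics/l1.png

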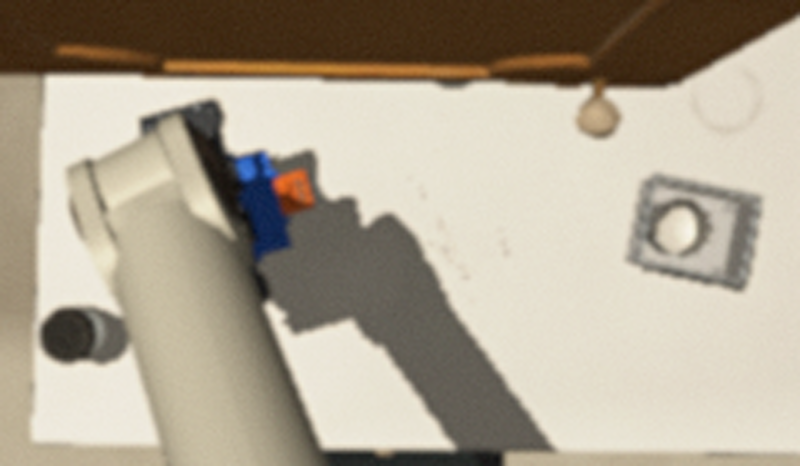

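The lid is lifted (3 N load; blue and orange show at (265,190)), and the knob sits at (600,115). I'll pull back while passing it.

To row units: -0.03 m / 0.8 = -0.0375, -0.02 m / 0.8 = -0.025.

Emit:
step_hand(offsets="-0.0125,-0.0125,0,0,0,0\n-0.025,-0.025,0,0,0,0\n-0.0375,-0.025,0,0,0,0\n-0.0375,-0.025,0,0,0,0\n-0.0375,-0.025,0,0,0,0\n-0.0375,-0.0125,0,0,0,0\n-0.0375,-0.0038,0,0,0,0\n-0.0375,0,0,0,0,0\n0,0,0,0,0,0")

```text
t: 5.75
position: [0.419, -0.0413, 0.1595]
tcp_rot: [-3.14, 0.001, 1.846]
wrist_force: [-0.1, -0.3, -2.9]
grip_width: 0.147
grip_force: 40.0
```

Run:
```python
from h import *;from bench import r, vision, probe_bus
s=probe_bus.sense();print(to([*C[:2],.16],CY+np.pi/2,s))
```

```text
(array([-2.49e-01, -3.79e-02, -1.00e-04]), array([-0.001,  0.002,  0.47 ]))
```

To row units: -0.04 m / 0.8 = -0.05, -0.03 m / 0.8 = -0.0375.

Emit:
step_hand(offsets="-0.025,-0.005,0,0,0,0\n-0.0375,-0.0063,0,0,0,0\n-0.05,-0.0075,0,0,0,0\n-0.05,-0.0075,0,0,0,0\n-0.05,-0.0075,0,0,0,0\n-0.05,-0.0075,0,0,0,0\n-0.0375,-0.005,0,0,0,0\n-0.0113,0,0,0,0,0\n0,0,0,0,0,0")

```text
t: 6.65
position: [0.4523, -0.2869, 0.1591]
tcp_rot: [-3.14, -0.001, 1.85]
wrist_force: [-0.1, 0.7, -3.3]
grip_width: 0.152
grip_force: 40.0
```

Emit:
step_hand(offsets="0,0,0,0,0,0.0159\n0,0,0,0,0,0.0159\n0,0,0,0,0,0.0159\n0,0,0,0,0,0.0159\n0,0,0,0,0,0.0111\n0,0,0,0,0,0\n0,0,0,0,0,0")

```text
t: 7.35
position: [0.4533, -0.2842, 0.1597]
tcp_rot: [-3.14, -0.001, 1.387]
wrist_force: [0.7, 0.7, -3.2]
grip_width: 0.146
grip_force: 40.0
```

```bash
python3 - <<'E'
from h import *;from bench import r, vision, probe_bus
s=probe_bus.sense();print(to([*C[:2],.12],CY+np.pi/2,s),s['qpos'])
for n in("top","scene"):
    c=vision.capture(n);np.savez(n+"1.npz",**c)
T=dict(np.load("top1.npz"));S=dict(np.load("scene1.npz"))
a=cv2.resize(T["color"][180:260,360:440,::-1],(400,400),interpolation=cv2.INTER_CUBIC)
b=cv2.resize(S["color"][225:325,365:465,::-1],(400,400),interpolation=cv2.INTER_CUBIC)
cv2.imwrite("pics/p1.png",np.hstack([a,b]))
E
```

```text
(array([-0.0075, -0.0016,  0.0397]), array([-0.001, -0.001,  0.011])) [ 0.27697539  0.36485525  0.28351296  1.92740587 -0.1319355   0.8686434
  0.44426779]
```

View pics/p1.png

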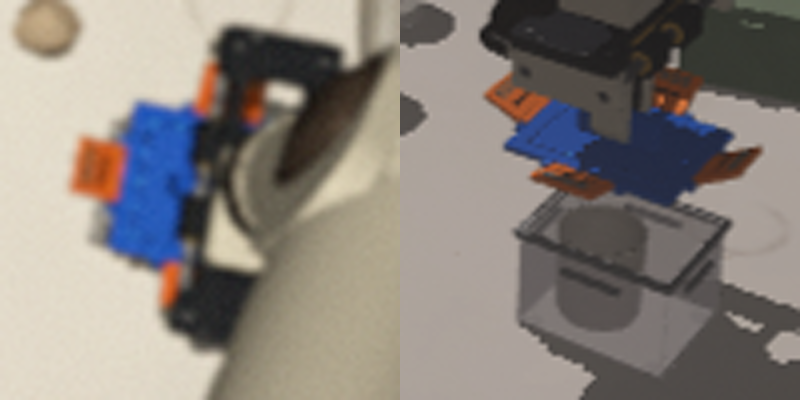

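The lid hangs over the container, level and about aligned, the flaps out. Now checking its pose in the hand from its visible edges.

Run:
```python
from h import *;from bench import r, vision, probe_bus
s=probe_bus.sense();p=s["position"];yaw=s["tcp_rot"][2]-np.pi/2
for n in("top","scene"):
    c=dict(np.load(n+"1.npz"));h=cv2.cvtColor(c["color"],cv2.COLOR_RGB2HSV)
    m=((h[...,0]>100)&(h[...,0]<130)&(h[...,1]>130)&(h[...,2]>45))
    v,u=np.nonzero(m);q=np.array([onz(c,a,b,p[2]-.0255+.014) for a,b in zip(u,v)])-p
    q=Ro.from_euler("z",-yaw).apply(q)[:,:2]*1000;k=np.abs(q).max(1)<90;q=q[k]
    # extents per strip
    for ax in(0,1):
        for lo in(-45,-30,-15,0,15,30):
            w=q[(q[:,1-ax]>lo)&(q[:,1-ax]<lo+15)]
            if len(w)>5: print(n,"xy"[ax],"strip",lo,w[:,ax].min().round(1),w[:,ax].max().round(1))
```

```text
top x strip 15 -54.1 45.7
top x strip 30 -54.7 45.1
top y strip -45 18.0 61.3
top y strip -30 17.8 64.3
top y strip -15 15.6 58.4
top y strip 0 16.2 58.3
top y strip 15 17.8 63.3
top y strip 30 18.4 60.0
scene x strip -45 31.6 45.3
scene x strip -30 31.8 47.1
scene x strip -15 -47.6 44.4
scene x strip 0 -49.3 -10.2
scene x strip 15 -55.3 -4.4
scene x strip 30 -52.8 13.9
scene y strip -45 -6.1 60.0
scene y strip -30 13.4 60.2
scene y strip -15 -48.7 56.5
scene y strip 0 31.7 57.2
scene y strip 30 -58.0 -3.5
```

Create lid.py:
```python
from h import *
def look(c,p,yaw,n):
    P=cloud(c);h=cv2.cvtColor(c["color"],cv2.COLOR_RGB2HSV)
    m=((h[...,0]>100)&(h[...,0]<130)&(h[...,1]>130)&(h[...,2]>45)&(abs(P-p).max(-1)<.1))
    q=Ro.from_euler("z",-yaw).apply(P[m]-p)
    k=np.ones(len(q),bool)
    for _ in range(6):
        A=np.c_[q[k][:,:2],np.ones(k.sum())];f=np.linalg.lstsq(A,q[k][:,2],rcond=None)[0]
        k=abs(q[:,2]-np.c_[q[:,:2],np.ones(len(q))]@f)<.004
    print(n,"plane",f.round(4),k.sum(),len(q)); q=q[k]*1000
    print("  x",np.percentile(q[:,0],[0,2,98,100]).round(1),"y",np.percentile(q[:,1],[0,2,98,100]).round(1))
    # flaps: orange centroids in this frame
    o=((h[...,0]>3)&(h[...,0]<18)&(h[...,1]>150)&(h[...,2]>60)&(abs(P-p).max(-1)<.13)).astype(np.uint8)
    N,l,st,_=cv2.connectedComponentsWithStats(o)
    for i in range(1,N):
        if st[i,4]>12:
            w=Ro.from_euler("z",-yaw).apply(P[l==i]-p)*1000
            print("  flap",st[i,4],"med",np.median(w,0).round(1),"lo",w.min(0).round(1),"hi",w.max(0).round(1))
```

Run:
```python
from lid import *;from bench import r, vision, probe_bus
s=probe_bus.sense()
for n in("top","scene"): look(dict(np.load(n+"1.npz")),s["position"],s["tcp_rot"][2]-np.pi/2,n)
print("initially")
look(dict(np.load("top0.npz")),np.array([.46,.194,.025]),LY,"top")
```

```text
top plane [-0.0159  0.0008 -0.0123] 316 401
  x [-54.1 -50.1  43.5  45.6] y [16.6 19.5 60.2 64.6]
  flap 20 med [62.8 17.9 -7.9] lo [ 51.1  14.4 -13.8] hi [77.  21.3  4.3]
  flap 22 med [ 57.7 -11.3  -7.4] lo [ 41.  -18.  -12.8] hi [ 70.   19.9 101.2]
  flap 84 med [-2.9 78.6 -5.3] lo [-19.9  64.8 -14.3] hi [14.  93.   1.7]
  flap 22 med [-66.5  18.1  -9.3] lo [-78.2  14.1 -20.1] hi [-55.4  38.3 103.7]
scene plane [-0.0087  0.0005 -0.0128] 249 253
  x [-53.8 -50.2  47.2  53.5] y [-56.6 -42.5  57.9  62.9]
  flap 71 med [-5.1 72.5 -8. ] lo [-21.9  60.1 -14.7] hi [14.6 91.7  0.3]
  flap 47 med [ 63.6 -11.2  -8.2] lo [ 50.7 -20.3 -15.5] hi [81.   5.4  2.9]
initially
top plane [-0.0091 -0.0002 -0.0107] 613 842
  x [-47.3 -44.4  46.1  49. ] y [-58.5 -53.6  55.4  60.2]
  flap 85 med [67.4 -0.3 -3.4] lo [ 54.3 -20.6 -12.6] hi [81.1 19.3  6.2]
  flap 76 med [ -0.5 -75.7  -2.1] lo [-17.1 -90.6 -15.1] hi [ 17.1 -61.7   8. ]
  flap 73 med [ 0.7 78.1 -4.1] lo [-16.2  65.3 -14.2] hi [16.5 91.2  5.4]
  flap 97 med [-66.1   0.8  -7. ] lo [-82.2 -20.7 -24.5] hi [-51.   23.7   2. ]
```

Run:
```python
from h import *;from bench import r, vision, probe_bus
s=probe_bus.sense();print(to(inC(.0033,-.0008,.122),CY+np.pi/2,s))
```

```text
(array([-0.0075,  0.0013,  0.038 ]), array([-0.001, -0.001,  0.009]))
```

To row units: 0.015 m / 0.8 = 0.0188, 0.01 m / 0.8 = 0.0125, 0.009 rad / 6.2832 = 0.0014.

Emit:
step_hand(offsets="-0.0094,0.0016,0.0125,0,0,0.0014\n0,0,0.0188,0,0,0\n0,0,0.0125,0,0,0\n0,0,0,0,0,0\n0,0,0,0,0,0")

```text
t: 7.95
position: [0.4531, -0.2937, 0.1248]
tcp_rot: [-3.141, -0.0, 1.374]
wrist_force: [-0.1, -0.3, -2.9]
grip_width: 0.151
grip_force: 40.0
```

Run:
```python
from lid import *;from bench import r, vision, probe_bus
s=probe_bus.sense();print(to(inC(.0033,-.0008,.122),CY+np.pi/2,s))
for n in("top","scene"):
    c=vision.capture(n);np.savez(n+"2.npz",**c);look(c,C+[0,0,s["position"][2]],CY,n)
c=dict(np.load("scene2.npz"))
cv2.imwrite("pics/p2.png",cv2.resize(c["color"][235:325,370:470,::-1],(700,600),interpolation=cv2.INTER_CUBIC))
```

```text
(array([0.0011, 0.    , 0.0028]), array([-0.001, -0.   , -0.002]))
top plane [-0.001  -0.0214 -0.0117] 288 377
  x [-48.9 -46.3  46.2  48.7] y [12.3 16.8 57.4 60.8]
  flap 16 med [64.9 15.3 -6.2] lo [ 54.1  12.6 -14.8] hi [80.1 18.2  0.4]
  flap 28 med [ 62.  -15.2  -6.1] lo [ 43.4 -22.6 -13.9] hi [ 76.3  17.8 100.7]
  flap 82 med [ 0.8 76.1 -5.7] lo [-17.3  61.9 -14.9] hi [17.9 90.4  4.5]
  flap 22 med [-64.1  16.   -9.2] lo [-76.2  11.8 -14.5] hi [-52.   34.2  95. ]
scene plane [-0.0091 -0.0075 -0.0119] 241 243
  x [-49.4 -45.2  51.9  53.8] y [-49.  -42.1  56.7  58.7]
  flap 61 med [-5.3 71.4 -7.1] lo [-15.2  57.7 -14.2] hi [17.8 89.4  1.7]
  flap 48 med [ 63.7 -12.7  -8. ] lo [ 54.3 -22.6 -14.1] hi [80.8  2.7  0.8]
  flap 16 med [-61.   14.1  -7.4] lo [-79.7   7.  -15. ] hi [-45.7  19.9  -2.5]
```

View pics/p2.png

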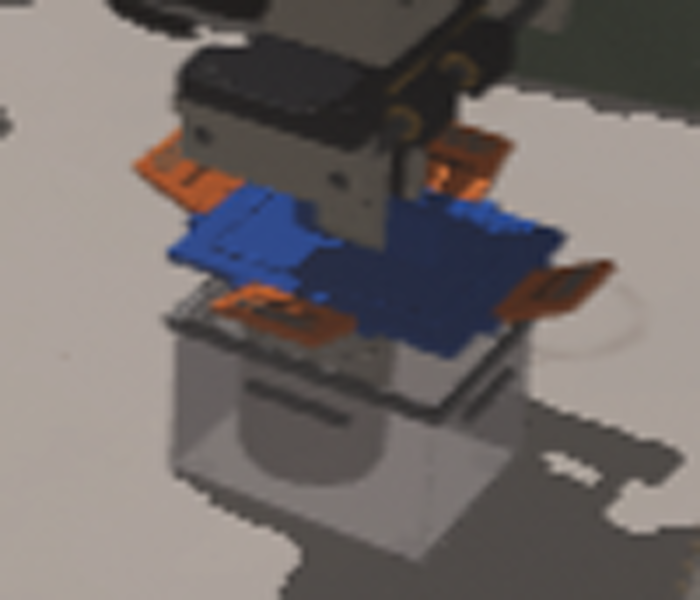

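The lid is centred over the rim in the picture and within about 1 mm by the numbers. I'll lower it and watch the force.

To row units: 0.006 m / 0.8 = 0.0075, 0.004 m / 0.8 = 0.005.

Emit:
step_hand(offsets="0.0006,0,0.0075,0,0,0\n0,0,0.0075,0,0,0\n0,0,0.005,0,0,0\n0,0,0,0,0,0")

```text
t: 8.45
position: [0.453, -0.2927, 0.1083]
tcp_rot: [-3.14, -0.0, 1.374]
wrist_force: [0.3, 0.7, -3.6]
grip_width: 0.145
grip_force: 40.0
```

Emit:
step_hand(offsets="0,0,0.005,0,0,0\n0,0,0.0038,0,0,0\n0,0,0,0,0,0")

```text
t: 8.75
position: [0.4533, -0.293, 0.1017]
tcp_rot: [-3.141, -0.0, 1.374]
wrist_force: [-0.6, -0.2, -3.3]
grip_width: 0.15
grip_force: 40.0
```

To row units: 0.002 m / 0.8 = 0.0025.

Emit:
step_hand(offsets="0,0,0.0025,0,0,0\n0,0,0,0,0,0")

```text
t: 8.95
position: [0.4535, -0.2931, 0.1001]
tcp_rot: [-3.141, -0.0, 1.374]
wrist_force: [-0.2, -0.1, -3.5]
grip_width: 0.149
grip_force: 40.0
```

Emit:
step_hand(offsets="0,0,0.0025,0,0,0\n0,0,0,0,0,0")

```text
t: 9.15
position: [0.4537, -0.2932, 0.0982]
tcp_rot: [3.141, 0.0, 1.374]
wrist_force: [0.0, 0.2, -2.8]
grip_width: 0.147
grip_force: 40.0
```

Emit:
step_hand(offsets="0,0,0.0013,0,0,0\n0,0,0,0,0,0")

```text
t: 9.35
position: [0.4537, -0.2932, 0.0981]
tcp_rot: [3.141, -0.0, 1.374]
wrist_force: [-2.1, -0.2, 5.2]
grip_width: 0.146
grip_force: 40.0
```

Contact comes right at the expected home height (about 0.098) with hardly any side force. Now I'll let go and retreat upward.

To row units: 0.001 m / 0.8 = 0.0013.

Emit:
step_hand(offsets="0,0,0.0013,0,0,0\n0,0,0,0,0,0")

```text
t: 9.55
position: [0.4537, -0.2932, 0.098]
tcp_rot: [3.141, -0.001, 1.374]
wrist_force: [-4.4, 3.5, 13.5]
grip_width: 0.15
grip_force: 40.0
```

Emit:
step_hand(offsets="0,0,-0.0013,0,0,0\n0,0,0,0,0,0\n0,0,0,0,0,0\n0,0,0,0,0,0", finger_gap=0.4)

```text
t: 9.95
position: [0.4536, -0.2932, 0.0971]
tcp_rot: [3.142, 0.0, 1.374]
wrist_force: [0.7, -0.8, 0.4]
grip_width: 0.393
grip_force: 0.0
```

Emit:
step_hand(offsets="0,0,-0.0188,0,0,0\n0,0,-0.0375,0,0,0\n0,0,-0.0375,0,0,0\n0,0,-0.025,0,0,0\n0,0,0,0,0,0\n0,0,0,0,0,0\n0,0,0,0,0,0", finger_gap=0)

```text
t: 10.65
position: [0.4528, -0.2926, 0.1909]
tcp_rot: [-3.139, -0.001, 1.374]
wrist_force: [-0.6, 0.3, -0.1]
grip_width: 0.005
grip_force: 0.0
```

Run:
```python
from lid import *;from bench import r, vision, probe_bus
s=probe_bus.sense();print(s["qpos"])
for n in("top","scene"):
    c=vision.capture(n);np.savez(n+"3.npz",**c);look(c,C+[0,0,.0981],CY,n)
# flap start positions: place over the left flap etc, in C frame: TCP targets
for nm,x,y in(("left",0,.098),("right",0,-.098)): print(nm,to(inC(x+.0033,y-.001,.19),CY+np.pi/2,s))
```

```text
[ 0.2770173   0.33092504  0.29883833  1.89204282 -0.11870343  0.93796639
  0.43427597]
top plane [-0.017   0.001  -0.0122] 386 522
  x [-48.2 -44.9  47.   50.1] y [-9.7 -4.8 57.1 61.1]
  flap 71 med [66.2  5.1 -6.5] lo [ 52.9 -10.6 -15.6] hi [81.1 19.6  3.6]
  flap 76 med [ 0.2 76.2 -5.1] lo [-17.4  62.6 -18.1] hi [18.8 91.1  2.2]
  flap 78 med [-64.2   5.6  -8.9] lo [-81.8 -12.4 -19.3] hi [-50.5  21.1   0.7]
scene plane [-0.0063 -0.003  -0.0124] 446 497
  x [-48.8 -45.9  51.   54.7] y [-60.3 -57.1  56.5  60.8]
  flap 91 med [65.2  0.4 -8.8] lo [ 53.8 -22.6 -14.7] hi [85.8 20.8 -0.3]
  flap 76 med [ 0.  72.4 -7.3] lo [-17.5  59.3 -13.7] hi [22.8 90.   0.9]
  flap 68 med [-62.4  -1.1  -8.9] lo [-84.6 -20.7 -15.2] hi [-46.4  21.   -0.5]
left (array([0.0979, 0.0004, 0.001 ]), array([-0.002, -0.001, -0.002]))
right (array([-0.0981,  0.0008,  0.0008]), array([-0.002, -0.001, -0.002]))
```

The lid is home, level and centred in both views. Next is the left flap (+y): over it, down, then inward.

To row units: 0.03 m / 0.8 = 0.0375, 0.0235 m / 0.8 = 0.0294.

Emit:
step_hand(offsets="0.0375,0,0,0,0,0\n0.0375,0,0,0,0,0\n0.0294,0,0,0,0,0\n0,0,0.0375,0,0,0\n0,0,0.0375,0,0,0\n0,0,0,0,0,0")

```text
t: 11.35
position: [0.4665, -0.2095, 0.1281]
tcp_rot: [-3.133, -0.001, 1.375]
wrist_force: [-0.9, 1.1, 0.1]
grip_width: 0.003
grip_force: 0.0
```

Emit:
step_hand(offsets="0,0,0.0125,0,0,0\n0,0,0.0125,0,0,0\n0,0,0.0125,0,0,0\n0,0,0.0125,0,0,0\n0,0,0.0125,0,0,0\n0,0,0.0125,0,0,0\n0,0,0.01,0,0,0\n0,0,0,0,0,0")

```text
t: 12.15
position: [0.4687, -0.2108, 0.0627]
tcp_rot: [-3.139, -0.0, 1.374]
wrist_force: [0.4, 0.2, -0.1]
grip_width: 0.008
grip_force: 0.1
```

Careful with the scale: shifts go in shares of 0.8 m and turns go in shares of 2 pi rad. That gives: -0.004 m / 0.8 = -0.005, -0.003 m / 0.8 = -0.0038.

Emit:
step_hand(offsets="-0.005,0,0,0,0,0\n-0.0038,0,0,0,0,0\n0,0,0,0,0,0")

```text
t: 12.45
position: [0.4684, -0.2182, 0.0643]
tcp_rot: [-3.141, -0.0, 1.373]
wrist_force: [-0.8, 2.0, -1.0]
grip_width: 0.002
grip_force: 0.8
```

Run:
```python
from lid import *;from bench import r, vision, probe_bus
B=np.array([.4537,-.2932,0])
s=probe_bus.sense();print(s["wrist_force"],Ro.from_euler("z",.197).apply(s["position"]-B).round(4))
```

```text
[-0.82676099  1.97909059 -1.00392269] [-0.0002  0.0764  0.0643]
```

To row units: -0.0015 m / 0.8 = -0.0019, 0.001 m / 0.8 = 0.0013.

Emit:
step_hand(offsets="-0.0019,0,0.0013,0,0,0\n0,0,0,0,0,0")

```text
t: 12.65
position: [0.4686, -0.2184, 0.0636]
tcp_rot: [3.142, -0.002, 1.375]
wrist_force: [0.1, 5.1, 1.5]
grip_width: 0.005
grip_force: 2.4
```

Emit:
step_hand(offsets="-0.0019,0,0,0,0,0\n0,0,0,0,0,0")

```text
t: 12.85
position: [0.4686, -0.2185, 0.0636]
tcp_rot: [-3.141, -0.003, 1.376]
wrist_force: [0.2, 7.6, 3.5]
grip_width: 0.005
grip_force: 4.0
```

To row units: -0.04 m / 0.8 = -0.05, -0.03 m / 0.8 = -0.0375.

Emit:
step_hand(offsets="0.0125,0,0,0,0,0\n0.0125,0,0,0,0,0\n0,0,-0.0375,0,0,0\n0,0,-0.05,0,0,0\n0,0,-0.05,0,0,0\n0,0,-0.025,0,0,0\n-0.05,0,0,0,0,0\n-0.05,0,0,0,0,0\n-0.05,0,0,0,0,0\n-0.05,0,0,0,0,0")

```text
t: 13.85
position: [0.4404, -0.3597, 0.1936]
tcp_rot: [3.141, 0.001, 1.374]
wrist_force: [0.4, -0.1, -0.5]
grip_width: 0.001
grip_force: 0.0
```

Emit:
step_hand(offsets="-0.0125,0,0,0,0,0\n0,0,0,0,0,0\n0,0,0,0,0,0")

```text
t: 14.15
position: [0.439, -0.3667, 0.1929]
tcp_rot: [-3.141, -0.001, 1.375]
wrist_force: [0.2, 1.1, 0.3]
grip_width: 0.007
grip_force: 0.0
```

Run:
```python
from lid import *;from bench import r, vision, probe_bus
B=np.array([.4537,-.2932,0])
s=probe_bus.sense();print(Ro.from_euler("z",.197).apply(s["position"]-B).round(4))
for n in("top","scene"):
    c=vision.capture(n);look(c,C+[0,0,.0981],CY,n)
```

```text
[-0.     -0.075   0.1929]
top plane [-0.0032  0.0021 -0.0123] 715 937
  x [-50.8 -45.   47.   50.2] y [-58.  -54.3  56.2  59. ]
  flap 100 med [66.7 -0.6 -5.5] lo [ 53.4 -21.2 -17.5] hi [80.8 19.4  6.2]
  flap 14 med [  1.6  63.1 -22.2] lo [-10.8  62.4 -33.9] hi [ 17.5  64.2 -10. ]
  flap 89 med [ -0.1 -74.4  -6. ] lo [ -17.5 -109.8 -102.4] hi [ 17.7 -63.    5.2]
  flap 112 med [-66.1  -0.   -8. ] lo [-81.8 -21.5 -20.4] hi [-50.4  20.1   4.3]
scene plane [-0.0002  0.0008 -0.0125] 696 789
  x [-51.  -45.1  50.   55.4] y [-64.2 -59.   55.3  60.7]
  flap 100 med [66.5 -1.8 -8. ] lo [ 50.5 -21.9 -15.2] hi [87.4 19.4  0.4]
  flap 43 med [ -0.2 -70.1  -8.8] lo [-16.1 -85.4 -14.6] hi [ 20.6 -61.5   0.2]
  flap 74 med [-63.1  -3.5  -8.1] lo [-83.6 -22.4 -24.6] hi [-43.4  31.1  -2. ]
```

The left flap is down (its orange lies within 2 mm of vertical) and the lid is unmoved. Next, the right flap.

To row units: 0.03 m / 0.8 = 0.0375, 0.01 m / 0.8 = 0.0125.

Emit:
step_hand(offsets="-0.0113,0,0.0375,0,0,0\n0,0,0.0375,0,0,0\n0,0,0.0125,0,0,0\n0,0,0.0125,0,0,0\n0,0,0.0125,0,0,0\n0,0,0.0125,0,0,0\n0,0,0.0125,0,0,0\n0,0,0.0125,0,0,0\n0,0,0.0125,0,0,0\n0,0,0,0,0,0")

```text
t: 15.25
position: [0.4357, -0.3762, 0.0614]
tcp_rot: [-3.139, -0.001, 1.374]
wrist_force: [-0.3, 0.4, -0.3]
grip_width: 0.007
grip_force: 0.1
```

Emit:
step_hand(offsets="0.0038,0,0,0,0,0\n0.0038,0,0,0,0,0\n0.0025,0,0.0013,0,0,0\n0,0,0,0,0,0")

```text
t: 15.65
position: [0.4388, -0.3686, 0.0624]
tcp_rot: [3.141, -0.0, 1.375]
wrist_force: [-0.1, -0.5, -0.5]
grip_width: 0.005
grip_force: 0.0
```

Emit:
step_hand(offsets="0.0019,0,0,0,0,0\n0,0,0,0,0,0")

```text
t: 15.85
position: [0.4389, -0.3675, 0.0624]
tcp_rot: [3.141, -0.0, 1.374]
wrist_force: [-0.7, 0.4, 0.2]
grip_width: 0.005
grip_force: 0.1
```

To row units: 0.001 m / 0.8 = 0.0013.

Emit:
step_hand(offsets="0.0013,0,0,0,0,0\n0,0,0,0,0,0")

```text
t: 16.05
position: [0.439, -0.3669, 0.0623]
tcp_rot: [3.141, 0.0, 1.374]
wrist_force: [-0.2, -1.9, -0.8]
grip_width: 0.006
grip_force: 0.4
```

Emit:
step_hand(offsets="0.0013,0,0,0,0,0\n0,0,0,0,0,0")

```text
t: 16.25
position: [0.4391, -0.366, 0.0623]
tcp_rot: [3.141, 0.0, 1.374]
wrist_force: [0.7, -1.2, 1.2]
grip_width: 0.009
grip_force: 0.8
```

Emit:
step_hand(offsets="0.0013,0,0,0,0,0\n0,0,0,0,0,0")

```text
t: 16.45
position: [0.4392, -0.3654, 0.0624]
tcp_rot: [3.141, 0.001, 1.373]
wrist_force: [-0.8, -2.9, 0.6]
grip_width: 0.005
grip_force: 1.6
```

To row units: 0.0015 m / 0.8 = 0.0019.

Emit:
step_hand(offsets="0.0019,0,0,0,0,0\n0,0,0,0,0,0")

```text
t: 16.65
position: [0.4392, -0.3653, 0.0624]
tcp_rot: [3.141, 0.003, 1.373]
wrist_force: [-1.4, -6.3, -2.4]
grip_width: 0.003
grip_force: 3.2
```

Emit:
step_hand(offsets="-0.0125,0,0,0,0,0\n-0.0125,0,0,0,0,0\n0,0,-0.0375,0,0,0\n0,0,-0.05,0,0,0\n0,0,-0.05,0,0,0\n0,0,-0.025,0,0,0\n0.0375,0,0,0,0,0\n0.0375,0,0,0,0,0\n0.0375,0,0,0,0,0\n0,0,0,0,0,0")

```text
t: 17.65
position: [0.4546, -0.2895, 0.1919]
tcp_rot: [-3.14, -0.004, 1.38]
wrist_force: [0.5, -0.3, -0.6]
grip_width: 0.006
grip_force: 0.0
```

Run:
```python
from lid import *;from bench import r, vision, probe_bus
B=np.array([.4537,-.2932,0])
s=probe_bus.sense();print(Ro.from_euler("z",.197).apply(s["position"]-B).round(4),s["qpos"])
for n in("top","scene"):
    c=vision.capture(n);look(c,C+[0,0,.0981],CY,n)
```

```text
[0.0002 0.0038 0.1919] [ 0.26110646  0.33060577  0.31279395  1.89167492 -0.12793631  0.94064314
  0.44314673]
top plane [-0.0105  0.0056 -0.0122] 400 509
  x [-48.9 -44.8  46.7  48.7] y [-6.6 -2.8 59.1 62.6]
  flap 69 med [66.1  6.9 -6. ] lo [ 50.7  -8.  -18.5] hi [81.3 22.5  4.9]
  flap 16 med [  1.   64.9 -23.3] lo [-14.6  64.  -36.1] hi [ 17.3  65.9 -11.7]
  flap 76 med [-65.2   8.4  -7.8] lo [-82.5  -8.5 -14. ] hi [-51.2  21.6  -1.1]
scene plane [-0.0049 -0.0024 -0.0125] 449 504
  x [-50.4 -45.7  50.7  54.8] y [-58.6 -52.8  58.2  64.6]
  flap 95 med [64.7  0.9 -8.5] lo [ 53.6 -21.6 -15.8] hi [85.7 22.9  2.2]
  flap 72 med [-63.9   0.2  -8.1] lo [-82.5 -21.2 -35.5] hi [-38.3  42.6  -2.1]
```

Both y flaps are down and the lid is still home (slid within its play). I'll turn the tool a quarter for the x flaps.

To row units: -0.15 rad / 6.2832 = -0.0239.

Emit:
step_hand(offsets="0,0,0,0,0,-0.0159\n0,0,0,0,0,-0.0239\n0,0,0,0,0,-0.0239\n0,0,0,0,0,-0.0239\n0,0,0,0,0,-0.0239\n0,0,0,0,0,-0.0239\n0,0,0,0,0,-0.0239\n0,0,0,0,0,-0.0239\n0,0,0,0,0,-0.0239\n0,0,0,0,0,-0.0239")

```text
t: 18.75
position: [0.4524, -0.2965, 0.192]
tcp_rot: [-3.141, -0.001, 2.827]
wrist_force: [0.0, 1.5, -0.5]
grip_width: 0.003
grip_force: 0.0
```

Emit:
step_hand(offsets="0,0,0,0,0,-0.0159\n0,0,0,0,0,-0.0032\n0,0,0,0,0,0\n0,0,0,0,0,0")

```text
t: 19.15
position: [0.4529, -0.2953, 0.1921]
tcp_rot: [-3.142, -0.0, 2.941]
wrist_force: [-0.7, 0.4, 0.0]
grip_width: 0.004
grip_force: 0.0
```

Run:
```python
from lid import *;from bench import r, vision, probe_bus
B=np.array([.4537,-.2932,0]);Rz=Ro.from_euler("z",-.197)
s=probe_bus.sense();print(Rz.inv().apply(s["position"]-B).round(4),s["qpos"])
for x in(.084,-.084):print(to(B+Rz.apply([x,.001,.19]),-.197+np.pi,s))
```

```text
[-0.0003 -0.0022  0.1921] [ 0.50241322  0.32251402  0.03085695  1.88126895 -0.0119525   0.93819487
  1.90862469]
(array([-0.0843,  0.0036,  0.0021]), array([-0.   , -0.   , -0.004]))
(array([0.0837, 0.0029, 0.0021]), array([-0.   , -0.   , -0.004]))
```

To row units: -0.03 m / 0.8 = -0.0375, -0.0243 m / 0.8 = -0.0304.

Emit:
step_hand(offsets="-0.0375,0.0038,0,0,0,0\n-0.0375,0,0,0,0,0\n-0.0304,0,0,0,0,0\n0,0,0.0375,0,0,0\n0,0,0.0375,0,0,0\n0,0,0,0,0,0")

```text
t: 19.75
position: [0.5334, -0.3065, 0.1277]
tcp_rot: [3.139, -0.008, 2.943]
wrist_force: [0.0, -0.0, -0.9]
grip_width: 0.004
grip_force: 0.0
```

Emit:
step_hand(offsets="0,0,0.0125,0,0,0\n0,0,0.0125,0,0,0\n0,0,0.0125,0,0,0\n0,0,0.0125,0,0,0\n0,0,0.0125,0,0,0\n0,0,0.0125,0,0,0\n0,0,0.0113,0,0,0\n0,0,0,0,0,0")

```text
t: 20.55
position: [0.5355, -0.3077, 0.0613]
tcp_rot: [3.141, -0.003, 2.944]
wrist_force: [-0.2, 0.4, -0.2]
grip_width: 0.008
grip_force: 0.2
```

Run:
```python
from lid import *;from bench import r, vision, probe_bus
B=np.array([.4537,-.2932,0]);Rz=Ro.from_euler("z",-.197)
s=probe_bus.sense();print(Rz.inv().apply(s["position"]-B).round(4),s["qpos"])
```

```text
[0.083  0.0018 0.0613] [ 0.46535937  0.6194926   0.01694829  1.7625026  -0.01432037  0.76241701
  1.86259685]
```

To row units: 0.003 m / 0.8 = 0.0038, 0.0015 m / 0.8 = 0.0019.

Emit:
step_hand(offsets="0.0038,0,0,0,0,0\n0.0038,0,0,0,0,0\n0.0019,0,0,0,0,0\n0,0,0,0,0,0")

```text
t: 20.95
position: [0.529, -0.3069, 0.0636]
tcp_rot: [-3.141, 0.0, 2.944]
wrist_force: [1.6, -0.8, 0.4]
grip_width: 0.006
grip_force: 0.2
```

Emit:
step_hand(offsets="0.0013,0,0,0,0,0\n0,0,0,0,0,0")

```text
t: 21.15
position: [0.5282, -0.3067, 0.0635]
tcp_rot: [-3.141, 0.0, 2.944]
wrist_force: [0.8, 0.0, -0.3]
grip_width: 0.007
grip_force: 0.4
```

Emit:
step_hand(offsets="0.0013,0,0,0,0,0\n0,0,0,0,0,0")

```text
t: 21.35
position: [0.5271, -0.3064, 0.0632]
tcp_rot: [-3.142, -0.0, 2.944]
wrist_force: [1.0, 0.0, -0.3]
grip_width: 0.005
grip_force: 0.4
```

Emit:
step_hand(offsets="0.0019,0,0,0,0,0\n0,0,0,0,0,0")

```text
t: 21.55
position: [0.5255, -0.306, 0.0631]
tcp_rot: [3.141, -0.0, 2.944]
wrist_force: [0.0, 0.2, -0.5]
grip_width: 0.005
grip_force: 0.4
```

To row units: 0.001 m / 0.8 = 0.0013.

Emit:
step_hand(offsets="0.0013,0,0,0,0,0\n0,0,0,0,0,0")

```text
t: 21.75
position: [0.5246, -0.3058, 0.0631]
tcp_rot: [3.141, -0.0, 2.944]
wrist_force: [0.2, 0.0, -0.0]
grip_width: 0.003
grip_force: 0.3
```

Emit:
step_hand(offsets="0.0013,0,0,0,0,0\n0,0,0,0,0,0")

```text
t: 21.95
position: [0.5236, -0.3056, 0.0632]
tcp_rot: [3.141, -0.0, 2.944]
wrist_force: [1.2, -0.0, -0.0]
grip_width: 0.006
grip_force: 0.4
```

Emit:
step_hand(offsets="0.0013,0,0,0,0,0\n0,0,0,0,0,0")

```text
t: 22.15
position: [0.5226, -0.3054, 0.0632]
tcp_rot: [3.142, -0.0, 2.944]
wrist_force: [1.3, -0.2, 0.3]
grip_width: 0.002
grip_force: 0.4
```

For the x flaps home is at TCP x ≈ 64 mm, not 74, so I'll keep going.

To row units: 0.002 m / 0.8 = 0.0025, 0.001 m / 0.8 = 0.0013.

Emit:
step_hand(offsets="0.0025,0,0,0,0,0\n0.0025,0,0,0,0,0\n0.0013,0,0,0,0,0\n0,0,0,0,0,0")

```text
t: 22.55
position: [0.5175, -0.3045, 0.0632]
tcp_rot: [3.141, -0.001, 2.944]
wrist_force: [0.8, 0.5, 0.3]
grip_width: 0.006
grip_force: 0.1
```

Emit:
step_hand(offsets="0.0013,0,0,0,0,0\n0,0,0,0,0,0")

```text
t: 22.75
position: [0.5169, -0.3044, 0.0632]
tcp_rot: [-3.142, 0.0, 2.944]
wrist_force: [1.2, 0.5, -1.7]
grip_width: 0.005
grip_force: 0.5
```

Emit:
step_hand(offsets="0.0013,0,0,0,0,0\n0,0,0,0,0,0")

```text
t: 22.95
position: [0.5168, -0.3043, 0.0634]
tcp_rot: [-3.141, 0.002, 2.944]
wrist_force: [3.5, -0.7, -2.7]
grip_width: 0.004
grip_force: 1.8
```

To row units: 0.0012 m / 0.8 = 0.0015.

Emit:
step_hand(offsets="0.0015,0,0,0,0,0\n0,0,0,0,0,0")

```text
t: 23.15
position: [0.5167, -0.3043, 0.0636]
tcp_rot: [-3.141, 0.004, 2.944]
wrist_force: [6.6, -1.4, -4.7]
grip_width: 0.007
grip_force: 3.1
```

Emit:
step_hand(offsets="-0.0125,0,0,0,0,0\n-0.015,0,0,0,0,0\n0,0,-0.0375,0,0,0\n0,0,-0.05,0,0,0\n0,0,-0.05,0,0,0\n0,0,-0.025,0,0,0\n0.05,0,0,0,0,0\n0.05,0,0,0,0,0\n0.05,0,0,0,0,0\n0.045,0,0,0,0,0")

```text
t: 24.15
position: [0.3816, -0.2771, 0.1932]
tcp_rot: [3.141, -0.001, 2.944]
wrist_force: [-0.1, -0.2, -0.4]
grip_width: 0.002
grip_force: 0.0
```

Emit:
step_hand(offsets="0,0,0,0,0,0\n0,0,0,0,0,0")

```text
t: 24.35
position: [0.3835, -0.2778, 0.1937]
tcp_rot: [-3.141, 0.0, 2.943]
wrist_force: [1.1, -0.1, 0.4]
grip_width: 0.002
grip_force: 0.0
```

Run:
```python
from lid import *;from bench import r, vision, probe_bus
B=np.array([.4537,-.2932,0]);Rz=Ro.from_euler("z",-.197)
s=probe_bus.sense();print(Rz.inv().apply(s["position"]-B).round(4),s["qpos"])
print(to(B+Rz.apply([-.074,.001,.13]),-.197+np.pi,s))
for n in("top","scene"):
    c=vision.capture(n);look(c,C+[0,0,.0981],CY,n)
```

```text
[-0.0719  0.0013  0.1937] [ 0.53584322  0.20548642  0.03872005  2.03523231 -0.01015864  0.90054816
  1.95226168]
(array([ 0.0021, -0.0003,  0.0637]), array([-0.   ,  0.   , -0.002]))
top plane [ 0.0007 -0.0022 -0.0125] 527 697
  x [-31.2 -27.1  44.4  48.5] y [-55.8 -52.1  57.8  61.8]
  flap 15 med [ -0.6  65.2 -21.9] lo [-14.6  64.  -33.4] hi [ 13.8  66.4 -11.9]
  flap 79 med [-69.1   6.2  -7.7] lo [-86.9 -26.6 -98.1] hi [-51.7  21.    0.8]
scene plane [-0.0048 -0.0023 -0.0124] 626 708
  x [-51.3 -43.5  48.6  50.6] y [-62.3 -56.8  58.5  62. ]
  flap 14 med [  1.6 -62.1 -12.7] lo [-14.5 -65.4 -15.1] hi [ 15.8 -59.9 -10.3]
```

Now the near flap, the same way.

To row units: 0.03 m / 0.8 = 0.0375, 0.01 m / 0.8 = 0.0125.

Emit:
step_hand(offsets="0.0025,0,0.0375,0,0,0\n0.0013,0,0.0375,0,0,0\n0,0,0.0125,0,0,0\n0,0,0.0125,0,0,0\n0,0,0.0125,0,0,0\n0,0,0.0125,0,0,0\n0,0,0.0125,0,0,0\n0,0,0.0125,0,0,0\n0,0,0.0125,0,0,0\n0,0,0,0,0,0")

```text
t: 25.45
position: [0.3794, -0.2763, 0.0617]
tcp_rot: [3.141, -0.002, 2.944]
wrist_force: [0.2, -0.3, 0.6]
grip_width: 0.001
grip_force: 0.0
```

Emit:
step_hand(offsets="-0.0025,0,0,0,0,0\n-0.0025,0,0,0,0,0\n-0.0025,0,0,0,0,0\n-0.0013,0,0,0,0,0\n0,0,0,0,0,0")

```text
t: 25.95
position: [0.3877, -0.2784, 0.0634]
tcp_rot: [-3.141, 0.001, 2.944]
wrist_force: [-0.2, 0.1, 0.2]
grip_width: 0.006
grip_force: 0.2
```

Run:
```python
from lid import *;from bench import r, vision, probe_bus
B=np.array([.4537,-.2932,0]);Rz=Ro.from_euler("z",-.197)
s=probe_bus.sense();print(Rz.inv().apply(s["position"]-B).round(4),s["qpos"])
```

```text
[-0.0676  0.0015  0.0634] [ 0.54050432  0.42682078  0.03086557  2.11257848 -0.02269352  0.60187275
  1.96049627]
```

To row units: -0.001 m / 0.8 = -0.0013.

Emit:
step_hand(offsets="-0.0013,0,0,0,0,0\n0,0,0,0,0,0")

```text
t: 26.15
position: [0.3882, -0.2785, 0.0633]
tcp_rot: [3.142, -0.0, 2.944]
wrist_force: [-1.9, 0.4, 0.6]
grip_width: 0.007
grip_force: 0.9
```

Emit:
step_hand(offsets="-0.0013,0,0,0,0,0\n0,0,0,0,0,0")

```text
t: 26.35
position: [0.3892, -0.2787, 0.0632]
tcp_rot: [3.142, -0.0, 2.944]
wrist_force: [-2.7, 0.8, 1.3]
grip_width: 0.001
grip_force: 1.0
```

Emit:
step_hand(offsets="-0.0013,0,0,0,0,0\n0,0,0,0,0,0")

```text
t: 26.55
position: [0.3892, -0.2787, 0.063]
tcp_rot: [3.141, -0.002, 2.944]
wrist_force: [-5.2, 1.0, 3.0]
grip_width: 0.009
grip_force: 2.6
```

To row units: -0.001 m / 0.8 = -0.0013.

Emit:
step_hand(offsets="-0.0013,0,0,0,0,0\n0,0,0,0,0,0")

```text
t: 26.75
position: [0.3893, -0.2787, 0.0629]
tcp_rot: [3.141, -0.004, 2.943]
wrist_force: [-7.2, 1.0, 4.5]
grip_width: 0.003
grip_force: 3.6
```

Emit:
step_hand(offsets="0.0125,0,0,0,0,0\n0.015,0,0,0,0,0\n0,0,-0.0375,0,0,0\n0,0,-0.05,0,0,0\n0,0,-0.05,0,0,0\n0,0,-0.05,0,0,0\n0,-0.0625,0,0,0,0\n0,-0.0625,0,0,0,0\n0,-0.0625,0,0,0,0\n0,-0.0625,0,0,0,0")

```text
t: 27.75
position: [0.3298, -0.4727, 0.2137]
tcp_rot: [-3.14, 0.002, 2.944]
wrist_force: [0.0, -0.9, 0.5]
grip_width: 0.006
grip_force: 0.0
```

Emit:
step_hand(offsets="0,-0.05,0,0,0,0\n0,0,0,0,0,0\n0,0,0,0,0,0")

```text
t: 28.05
position: [0.3214, -0.5106, 0.2126]
tcp_rot: [3.141, -0.0, 2.941]
wrist_force: [-0.4, -0.1, 0.1]
grip_width: 0.001
grip_force: 0.0
```

Run:
```python
from lid import *;from bench import r, vision, probe_bus
for n in("top","scene"):
    c=vision.capture(n);np.savez(n+"4.npz",**c);look(c,C+[0,0,.0981],CY,n)
T=dict(np.load("top4.npz"));S=dict(np.load("scene4.npz"))
a=cv2.resize(T["color"][180:260,360:440,::-1],(400,400),interpolation=cv2.INTER_CUBIC)
b=cv2.resize(S["color"][235:325,375:465,::-1],(400,400),interpolation=cv2.INTER_CUBIC)
cv2.imwrite("pics/f1.png",np.hstack([a,b]))
```

```text
top plane [-0.0073 -0.0001 -0.0124] 726 935
  x [-50.7 -45.3  46.2  49.4] y [-56.8 -52.9  57.5  62.7]
  flap 16 med [  0.9  65.1 -20.8] lo [-14.7  63.5 -34.1] hi [ 17.   66.3 -13.4]
scene plane [-0.0018  0.0014 -0.0125] 702 782
  x [-51.7 -46.4  49.6  53.1] y [-62.2 -56.9  57.3  63.2]
  flap 14 med [  3.8 -62.2 -13.1] lo [-10.  -64.3 -16.9] hi [ 15.6 -59.3 -10.5]
  flap 20 med [-49.6   1.7 -14. ] lo [-53.6 -19.4 -16.5] hi [-47.4  20.3 -11. ]
```

View pics/f1.png

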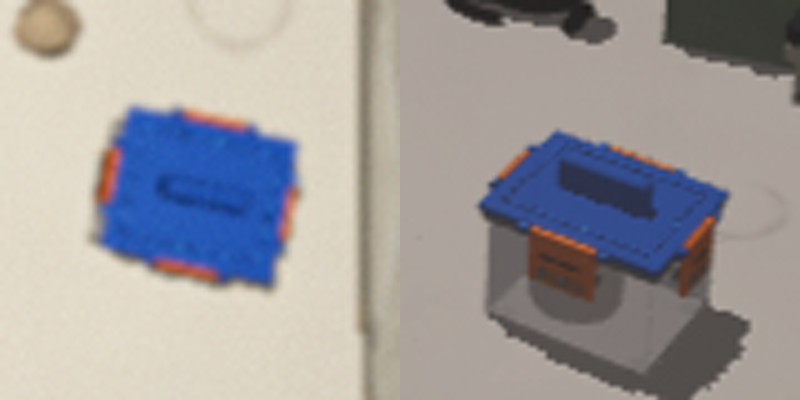

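All four orange flaps hang down in both views: (108,178), (290,212), (215,118) and (185,270) on the left, with near and right flat against the sides on the right. The lid is level at the seated height and the arm is clear.

```bash
python3 -c "
from bench import r, vision, probe_bus
print(r.finish_job())"
```

```text
the job is handed in; nothing more can be done
None
```

I handed the job in at about 28 s of the 70 s allowed: in the final camera views the lid sits level and fully home, all four flaps hang down against the container's sides, and the arm is clear of everything. The arm kept clear of the other items throughout (I did not re-measure their positions at the end), and the hand-in printed no verdict.

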